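Turn the tasting row round into the other tray

ROBOT

A 6-joint arm with a two-finger parallel gripper is mounted at the origin on the work surface; the furniture and walls round the work are solid. World frame = base frame: x ahead of the robot, y to its left, z up, the work surface at z = 0. Lengths are in m, angles in rad, forces in N, time in s.
With the tool pointing down it reaches from about 0.35 to 0.775 m from the base axis. Payload 7.3 kg.
Tool frame: the origin (TCP) lies midway between the tips of the shut fingers; the grasp point (between the pads) lies 19 mm behind it; z points along the fingers, y is the line along which they close (so a half turn about z gives the same grasp; the last joint's range is limited). The gripper opens to 92 mm and grips with 3 to 60 N. Pads are 19 mm wide; open, the fingers measure 130 mm over their backs; the gripper's body (75 mm by 190 mm) begins 47 mm behind the grasp point.
Start: joints at [-1.37, 0.342, 1.524, -0, 1.275, -0.146], TCP at [0.178, -0.494, 0.227] pointing down, gripper open.
Joint ranges: [-2.53, 2.53], [-0.77, 2.02], [0.04, 2.7], [-1, 4.14], [0.28, 2.66], [-3.11, 3.11]. Speed limits (rad/s): [2.57, 2.57, 3.14, 3.14, 3.14, 3.14].

INTERFACE

Orientations are given as [roll, pitch, yaw] about the fixed x, y, z axes, in that order (R = Rz(yaw) Ry(pitch) Rx(roll)).
In Python, from cell import robot, read_camera, camera_params, nets gives the robot as it stands. The module is installed in compiled form; this text tells all that it offers.
- The arm moves only by the tool step_arm, never from a script. Its argument "steps" is a list of rows, each an object of numbers: "x", "y", "z": the shift along the tool's x, y, z as a fraction of full scale; "rx", "ry", "rz": the turn, a rotation vector about the tool's x, y, z as a fraction of full scale; "claw": the opening, from -1 (shut) to 1 (fully open). In form: [{"x": .., "y": .., "z": .., "rx": .., "ry": .., "rz": .., "claw": ..}, ...]. A call has 1 to 12 rows; each row is the pose to reach, as a shift and turn from the pose commanded when the call began, along the tool's axes at that moment; what a row does not reach only later rows make up. Full scale, the value 1, is 750 mm for a shift and pi/4 rad for a turn. A row lasts 1/12 s, in which the tool goes at most 41.7 mm and 7.16 degrees, less where a joint would pass 70% of its speed; a pose out of reach is approached as far as the arm can. A call with a number of a shift or a turn outside -1 to 1 is refused whole. A call with a gripper value outside its range is refused whole. The fingers move at their own pace and stop on an object; "squeeze" is the grip in N (left out, the last holds). Time passes only in rows, so rows that repeat a pose let the fingers close. It gives the time, the measured TCP pose, the force, the opening and the grip force at its end, in the units of the state.
- robot.observe(): the state, without advancing time (a new reading comes with each control period).
- read_camera(name): name is "scene" or "top"; returns (picture, depth): 480x640x3 uint8, blue, green, red; 480x640 float32, m along the optical axis (not along the pixel's ray), 0 where there is no reading.
- camera_params(name): a dict with "fx", "fy", "cx", "cy" (pixels), "R" (3x3) and "t" (3): a world point X has camera coordinates R X + t. Camera axes: x right, y down, z forward; pixel columns grow to the right and rows downward; lengths in m; the calibration is good to about 2 mm. A picture is of the moment at which its call begins. camera_params takes no time and is no camera call.
- robot.hand_in(): hands the job in; it is judged then, once.
Trained networks look in the newest picture that a camera, given by its name, has taken for a name from the list of things; names that differ only in an ending like _2 or _b are one class to them, and where a whole thing is asked for, a point or a joint stands for the part that bears it (a point fixed in the world has none). Each returns a list of dicts, best first, with "conf" (0 to 1); they miss things now and then, are a little off and sometimes report something else, mostly with a low value. They report only what shows in the picture. A call takes as long as a camera call. They do not tell look-alikes from the thing itself.
- nets.masks_of(camera, query): "region" (480x640 bool, what is visible of it) and "box" ([left, top, right, bottom] in pixels, round what is visible of it).
- nets.landmark_of(camera, query): "pixel" ([row, column] in pixels: a listed point, or the origin of a listed thing).
The state is a dict: "time": time; "qpos": joint angles; "qvel": joint speeds; "joint_efforts": joint torques, N m; "tool_pos": TCP position; "tool_rot": TCP orientation; "contact_force": force on the tool from outside, world axes, zero at the start; "torque": the same for the moment, N m; "opening": finger opening in m; "grip_force": force on a finger pad.
Only numpy, scipy, OpenCV 4.12 (cv2) and the standard library are available. Lean on these libraries where they do the work, as an engineer would, in place of code of your own. Each camera call takes 0.05 s, during which the arm holds its last target. There are 200 camera calls.

TASK

For the second tasting, move the four things that stand in a row in one oak tray - tasting glass, vacuum pump, corkscrew and sample bottle - to the empty tray in reverse order: the one nearest the robot goes to the farthest place, the second to the third, and so on, so the farthest ends nearest. Carry them upright, stand each one upright in the middle of its own cork disc, and let go.

Things in the scene. Friction and masses are not known exactly. Their poses are not given: they have to be found in the camera images.
- glass: stemmed tasting glass, 155 mm high, foot 65 mm and bowl (from 61 mm up) at most 65 mm across, about 60 mm where gripped 130 mm up, narrowing to the rim. Round about z. Origin at the centre of its underside, z up. 125 g
- pump: white hand vacuum pump with a round black top grip, standing upright: 99 mm high, 44 mm across at the foot, the black grip 39 mm across from 71 to 99 mm up; it does not pull out here. Round about z. Origin at the centre of its underside, z up. 90 g
- corkscrew: bright metal winged corkscrew standing upright on its bell, wings down: 138 mm high, 39 mm deep along x, 84 mm wide along y. A round cross-bar 74 mm long along y and 12 mm thick forms its top (centre 132 mm up): pinch it across x. Nothing on it moves. It stands with its y across the tray. Origin at the centre of its underside, z up. 240 g
- sample: small green glass sample bottle with black cap and paper label, closed, 112 mm high, 38 mm across the body, its cap 19 mm across from 96 to 112 mm up, the neck below it no wider. Round about z. Origin at the centre of its underside, z up. 90 g
- disc_glass: fixed round cork disc on the floor of the full tray, 70 mm across, 4 mm thick, on which the tasting glass stands at the start; it stays there and so marks where in the row the tasting glass came from. The four discs look alike. Origin at the centre of its underside
- disc_pump: fixed round cork disc on the floor of the full tray, 70 mm across, 4 mm thick, on which the vacuum pump stands at the start; it stays there and so marks where in the row the vacuum pump came from. The four discs look alike. Origin at the centre of its underside
- disc_corkscrew: fixed round cork disc on the floor of the full tray, 70 mm across, 4 mm thick, on which the corkscrew stands at the start; it stays there and so marks where in the row the corkscrew came from. The four discs look alike. Origin at the centre of its underside
- disc_sample: fixed round cork disc on the floor of the full tray, 70 mm across, 4 mm thick, on which the sample bottle stands at the start; it stays there and so marks where in the row the sample bottle came from. The four discs look alike. Origin at the centre of its underside
- tray_full: fixed oak tray, 340 x 108 x 10 mm, dark rim 8 mm thick to 20 mm above the table. Origin: centre of its underside; x along its length, from the end near the robot to the far end; z up. Places at x = -120, -40, 40, 120 mm, y = 0: 70 mm cork discs, top 14 mm above the table. This is the tray in which the four things stand in a row at the start.
- tray_empty: fixed oak tray, 340 x 108 x 10 mm, dark rim 8 mm thick to 20 mm above the table. Origin: centre of its underside; x along its length, from the end near the robot to the far end; z up. Places at x = -120, -40, 40, 120 mm, y = 0: 70 mm cork discs, top 14 mm above the table. This is the tray that is empty at the start; its discs are part of it.
There are look-alikes about, which are no part of the job. Of the things shaped like the corkscrew, the metal one is meant.

How it is judged:
At the end, for the whole second after the job is handed in: Each thing stands released, at rest and upright (within 0.1 rad) on the other tray's disc that mirrors its starting place (first to fourth, second to third, third to second, fourth to first, counted from the robot), within 15 mm of the disc's centre along and across the tray (((x of disc_glass in the frame of tray_full between -0.14 and -0.1 m and x of glass in the frame of tray_empty between 0.105 and 0.135 m) or (x of disc_glass in the frame of tray_full between -0.06 and -0.02 m and x of glass in the frame of tray_empty between 0.025 and 0.055 m) or (x of disc_glass in the frame of tray_full between 0.02 and 0.06 m and x of glass in the frame of tray_empty between -0.055 and -0.025 m) or (x of disc_glass in the frame of tray_full between 0.1 and 0.14 m and x of glass in the frame of tray_empty between -0.135 and -0.105 m)) and y of glass in the frame of tray_empty between -0.015 and 0.015 m and z of glass in the frame of tray_empty between 0.009 and 0.019 m and angle between each of glass, pump, corkscrew, sample's own z axis and vertical below 0.1 rad and linear speed of each of glass, pump, corkscrew, sample below 0.02 m/s and contact force between each of glass, pump, corkscrew, sample and the fingers below 0.1 N and ((x of disc_pump in the frame of tray_full between -0.14 and -0.1 m and x of pump in the frame of tray_empty between 0.105 and 0.135 m) or (x of disc_pump in the frame of tray_full between -0.06 and -0.02 m and x of pump in the frame of tray_empty between 0.025 and 0.055 m) or (x of disc_pump in the frame of tray_full between 0.02 and 0.06 m and x of pump in the frame of tray_empty between -0.055 and -0.025 m) or (x of disc_pump in the frame of tray_full between 0.1 and 0.14 m and x of pump in the frame of tray_empty between -0.135 and -0.105 m)) and y of pump in the frame of tray_empty between -0.015 and 0.015 m and z of pump in the frame of tray_empty between 0.009 and 0.019 m and ((x of disc_corkscrew in the frame of tray_full between -0.14 and -0.1 m and x of corkscrew in the frame of tray_empty between 0.105 and 0.135 m) or (x of disc_corkscrew in the frame of tray_full between -0.06 and -0.02 m and x of corkscrew in the frame of tray_empty between 0.025 and 0.055 m) or (x of disc_corkscrew in the frame of tray_full between 0.02 and 0.06 m and x of corkscrew in the frame of tray_empty between -0.055 and -0.025 m) or (x of disc_corkscrew in the frame of tray_full between 0.1 and 0.14 m and x of corkscrew in the frame of tray_empty between -0.135 and -0.105 m)) and y of corkscrew in the frame of tray_empty between -0.015 and 0.015 m and z of corkscrew in the frame of tray_empty between 0.009 and 0.019 m and ((x of disc_sample in the frame of tray_full between -0.14 and -0.1 m and x of sample in the frame of tray_empty between 0.105 and 0.135 m) or (x of disc_sample in the frame of tray_full between -0.06 and -0.02 m and x of sample in the frame of tray_empty between 0.025 and 0.055 m) or (x of disc_sample in the frame of tray_full between 0.02 and 0.06 m and x of sample in the frame of tray_empty between -0.055 and -0.025 m) or (x of disc_sample in the frame of tray_full between 0.1 and 0.14 m and x of sample in the frame of tray_empty between -0.135 and -0.105 m)) and y of sample in the frame of tray_empty between -0.015 and 0.015 m and z of sample in the frame of tray_empty between 0.009 and 0.019 m); the robot touches nothing.
It fails at once if the glass is tipped over or carried tilted by more than about 35 degrees (angle between glass's own z axis and vertical above 0.6 rad).
It fails at once if the pump is tipped over or carried tilted by more than about 35 degrees (angle between pump's own z axis and vertical above 0.6 rad).
It fails at once if the corkscrew is tipped over or carried tilted by more than about 35 degrees (angle between corkscrew's own z axis and vertical above 0.6 rad).
It fails at once if the sample is tipped over or carried tilted by more than about 35 degrees (angle between sample's own z axis and vertical above 0.6 rad).
It also fails if it takes over 128 s, if anything falls off the work surface, if the arm or the gripper's body presses on something with over 40 N, if the wrist force passes 120 N, or if a joint passes its speed limit or range.

## Working session

There is one attempt and no reset: what is moved stays moved. The work goes in short steps, Python scripts to look and compute and a tool call to move; the robot and the scene stay as the last step left them, time stands still between calls to the robot, and variables do not carry over. Pictures are saved under pics/ and viewed, at most 14 in all, crops included, and the job is handed in when it is done.

Besides the shell and the picture viewer there is one more tool, called after ">>>" as name(argument=value, ...), one argument or row to a line, values as JSON. step_arm: Moves the arm, as the interface text tells. Its arguments: {"type":"object","properties":{"steps":{"type":"array","items":{"type":"object","properties":{"x":{"type":"number","minimum":-1,"maximum":1},"y":{"type":"number","minimum":-1,"maximum":1},"z":{"type":"number","minimum":-1,"maximum":1},"rx":{"type":"number","minimum":-1,"maximum":1},"ry":{"type":"number","minimum":-1,"maximum":1},"rz":{"type":"number","minimum":-1,"maximum":1},"claw":{"type":"number"}}}},"squeeze":{"type":"number"}},"required":["steps"]}

```bash
mkdir -p pics
python3 - <<'E'
from cell import robot, read_camera, camera_params, nets
import cv2,numpy as np
for c in("scene","top"):
    p,d=read_camera(c); cv2.imwrite(f"pics/{c}0.png",p); np.save(f"{c}0.npy",d)
    k=camera_params(c); print(c,k)
    for q in("glass","pump","corkscrew","sample","tray_full","tray_empty","disc_glass"):
        print(q,[(round(r["conf"],2),np.round(r["box"]).tolist()) for r in nets.masks_of(c,q)])
print(robot.observe())
E
```

```text
scene {'fx': 516.309855015693, 'fy': 516.309855015693, 'cx': 318.02499216179143, 'cy': 243.45510222637034, 'R': array([[ 0.59727913, -0.80191328,  0.01388271],
       [-0.44247976, -0.34390477, -0.82821565],
       [ 0.66893146,  0.48853311, -0.56023754]]), 't': array([-0.33874883,  0.28700111,  0.52846842])}
glass [(0.7, [438.0, 193.0, 495.0, 295.0])]
pump [(0.8, [351.0, 304.0, 387.0, 378.0])]
corkscrew [(0.83, [412.0, 227.0, 468.0, 319.0]), (0.63, [364.0, 178.0, 405.0, 252.0])]
sample [(0.55, [388.0, 270.0, 420.0, 346.0])]
tray_full [(0.8, [317.0, 259.0, 503.0, 414.0])]
tray_empty [(0.71, [147.0, 182.0, 297.0, 288.0])]
disc_glass [(0.51, [440.0, 289.0, 480.0, 300.0])]
top {'fx': 465.48174678787177, 'fy': 465.48174678787177, 'cx': 316.28390682476123, 'cy': 244.76957201170362, 'R': array([[-0.0035655 , -0.99967618, -0.02519566],
       [-0.98917986,  0.00722118, -0.14653008],
       [ 0.14666458,  0.02440058, -0.98888529]]), 't': array([6.96246578e-04, 5.36481843e-01, 9.54846103e-01])}
glass [(0.81, [404.0, 165.0, 448.0, 208.0])]
pump [(0.93, [402.0, 297.0, 429.0, 314.0])]
corkscrew 
[... 275 characters left out ...]
ime': 0.8, 'qpos': array([-1.36999670e+00,  3.41996280e-01,  1.52411729e+00, -7.56701377e-07,
        1.27542016e+00, -1.45990822e-01]), 'qvel': array([-9.19029202e-04,  1.02472919e-03,  5.61363982e-04, -7.11982664e-04,
       -1.37589381e-04,  9.35608526e-05]), 'joint_efforts': array([ 2.22393664e-04, -4.31088674e+01, -2.44468939e+01,  7.15055619e-02,
        4.81889443e-02,  1.01652932e-05]), 'tool_pos': array([ 0.17846371, -0.49374122,  0.22673639]), 'tool_rot': array([3.14153446e+00, 9.28852052e-06, 3.46790670e-01]), 'contact_force': array([ 0.0157662 , -1.19820835, -0.03663825]), 'torque': array([-0.04346964, -0.04972245, -0.02464433]), 'grip_force': 0.0, 'opening': 0.09146028038370443}
```

View pics/scene0.png

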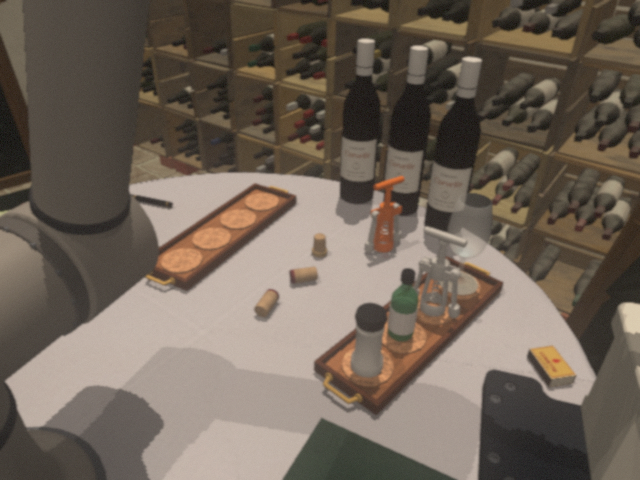

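View pics/top0.png

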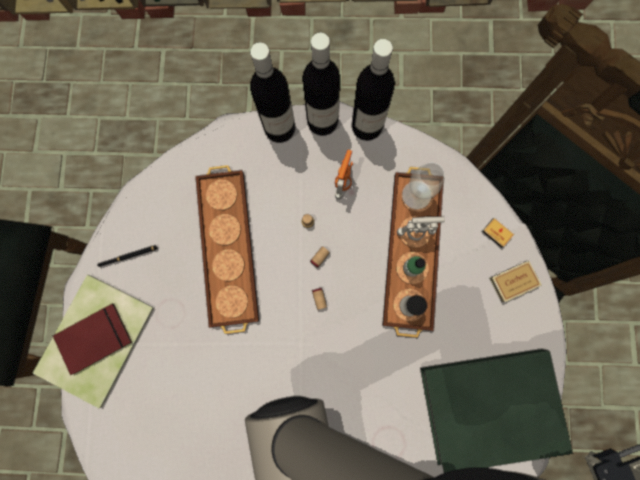

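Scene view: the row in the right tray, from the robot, is pump (scene 369,340), sample (404,310), metal corkscrew (440,275), glass (470,235). The empty tray is on the left. Candidates that could be confused: the metal corkscrew (top 420,226) versus the orange one (top 344,175). I choose the metal one in the tray. The other three have no twin in view.

```bash
cat > h.py <<'E'
from cell import robot, read_camera, camera_params, nets
import cv2,numpy as np
def ray(c,u,v,z):
    k=camera_params(c);R,t=k["R"],k["t"];C=-R.T@t
    d=R.T@np.array([(u-k["cx"])/k["fx"],(v-k["cy"])/k["fy"],1]);return C+d*(z-C[2])/d[2]
def cloud(c,depth):
    k=camera_params(c);v,u=np.indices(depth.shape)
    P=np.stack([(u-k["cx"])/k["fx"]*depth,(v-k["cy"])/k["fy"]*depth,depth],-1)
    return (P-k["t"])@k["R"]
def px(c,X):
    k=camera_params(c);p=k["R"]@np.asarray(X)+k["t"];return k["fx"]*p[0]/p[2]+k["cx"],k["fy"]*p[1]/p[2]+k["cy"]
E
python3 - <<'E'
from h import *
p=cv2.imread("pics/top0.png");d=np.load("top0.npy")
cv2.imwrite("pics/crop.png",cv2.resize(p[130:345,370:460],None,fx=2.7,fy=2.7,interpolation=2))
hsv=cv2.cvtColor(p,cv2.COLOR_BGR2HSV)
print("disc hsv",hsv[230,226],hsv[267,229],"gap",hsv[248,228],"rim",hsv[250,203])
# empty discs: pixels brighter than the wood
m=((hsv[...,2]>150)&(hsv[...,1]>80)).astype(np.uint8);m[:,:190]=0;m[:,265:]=0;m[:160]=0;m[325:]=0
n,l,s,c=cv2.connectedComponentsWithStats(m)
for i in range(1,n):
    if s[i,4]>100: print("disc",s[i],c[i],np.round(ray("top",*c[i],.014),4))
for q in("tray_empty","tray_full"):
    r=nets.masks_of("top",q)[0]["region"].astype(np.uint8)
    print(q,cv2.minAreaRect(cv2.findNonZero(r)),[np.round(ray("top",*x,.02)[:2],3).tolist() for x in cv2.boxPoints(cv2.minAreaRect(cv2.findNonZero(r)))])
for c in("top","scene"):
    dd=np.load(c+"0.npy");W=cloud(c,dd)
    for q,lo,hi in(("pump",.105,.12),("sample",.115,.135),("corkscrew",.138,.16),("glass",.02,.18)):
        for r in nets.masks_of(c,q)[:2]:
            w=W[r["region"]&(dd>0)];w=w[(w[:,2]>lo)&(w[:,2]<hi)]
            if len(w): print(c,q,round(r["conf"],2),len(w),"med",np.round(np.median(w,0),4),"min",np.round(np.percentile(w,3,0),3),"max",np.round(np.percentile(w,97,0),3))
            print("  lm",[(np.round(x["pixel"]).tolist(),np.round(ray(c,x["pixel"][1],x["pixel"][0],.014),3).tolist()) for x in nets.landmark_of(c,q)[:2]])
    for q in("tray_empty","tray_full","disc_pump"):
        print(c,q,"lm",[(round(x["conf"],2),np.round(ray(c,x["pixel"][1],x["pixel"][0],.0),3).tolist()) for x in nets.landmark_of(c,q)[:4]])
E
```

```text
disc hsv [ 14 131 203] [ 13 131 192] gap [ 13 147 166] rim [ 10 145 102]
disc [ 201  178   52  145 5251] [225.98571701 250.92172919] [0.528 0.197 0.014]
tray_empty ((227.06968688964844, 249.26637268066406), (166.40469360351562, 51.333763122558594), 84.80557250976562) [[0.714, 0.273], [0.724, 0.157], [0.357, 0.118], [0.348, 0.227]]
tray_full ((413.39239501953125, 251.13848876953125), (51.73971939086914, 167.77099609375), 4.184916019439697) [[0.35, -0.139], [0.716, -0.175], [0.706, -0.288], [0.342, -0.247]]
top pump 0.93 309 med [ 0.4086 -0.1985  0.1108] min [ 0.391 -0.215  0.106] max [ 0.424 -0.183  0.115]
  lm [([305.0, 409.0], [0.409, -0.199, 0.014])]
top sample 0.94 82 med [ 0.4886 -0.205   0.1252] min [ 0.48  -0.214  0.117] max [ 0.496 -0.197  0.128]
  lm [([268.0, 409.0], [0.488, -0.201, 0.014])]
top corkscrew 0.89 18 med [ 0.6863 -0.0628  0.1386] min [ 0.664 -0.07   0.138] max [ 0.705 -0.057  0.14 ]
  lm [([230.0, 413.0], [0.572, -0.213, 0.014]), ([184.0, 346.0], [0.678, -0.068, 0.014])]
top corkscrew 0.57 186 med [ 0.5664 -0.2158  0.1498] min [ 0.562 -0.244  0.14 ] max [ 0.572 
[... 791 characters left out ...]
5  0.1483] min [ 0.561 -0.247  0.139] max [ 0.569 -0.19   0.152]
  lm [([248.0, 380.0], [0.659, -0.07, 0.014]), ([308.0, 430.0], [0.567, -0.215, 0.014])]
scene corkscrew 0.63 5 med [ 0.6808 -0.0617  0.1383] min [ 0.675 -0.066  0.138] max [ 0.689 -0.061  0.139]
  lm [([248.0, 380.0], [0.659, -0.07, 0.014]), ([308.0, 430.0], [0.567, -0.215, 0.014])]
scene glass 0.7 2374 med [ 0.6309 -0.2297  0.1386] min [ 0.62  -0.253  0.027] max [ 0.677 -0.201  0.168]
  lm []
scene tray_empty lm [(0.97, [0.54, 0.202, 0.0]), (0.44, [0.415, -0.194, 0.0]), (0.26, [0.58, -0.203, 0.0])]
scene tray_full lm [(0.56, [0.527, -0.212, 0.0]), (0.29, [0.579, -0.215, 0.0])]
scene disc_pump lm [(0.72, [0.422, -0.193, 0.0])]
```

View pics/crop.png

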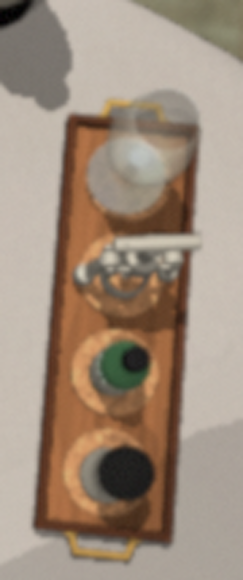

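The crop shows, bottom to top, the pump (black grip), the green sample bottle, the metal corkscrew with its bright bar, and the glass. I now refine the empty tray, and check the full tray the same way.

Run:
```python
from h import *
p=cv2.imread("pics/top0.png");hsv=cv2.cvtColor(p,cv2.COLOR_BGR2HSV)
s=(hsv[...,1]>75).astype(np.uint8)
for nm,(a,b) in {"empty":(185,270),"full":(375,450)}.items():
    m=s.copy();m[:,:a]=0;m[:,b:]=0;m[:155]=0;m[345:]=0
    m=cv2.morphologyEx(m,cv2.MORPH_CLOSE,np.ones((7,7)));
    m=cv2.morphologyEx(m,cv2.MORPH_OPEN,np.ones((9,35)))
    # project outline pts to z=.02
    c=max(cv2.findContours(m,0,1)[0],key=cv2.contourArea)[:,0]
    q=np.array([ray("top",*x,.02)[:2] for x in c],np.float32)*1000
    print(nm,cv2.minAreaRect(q))
# disc template match (empty): maximise edge score with model over x,y,yaw
for cam in("top","scene"):
    g=cv2.GaussianBlur(cv2.imread(f"pics/{cam}0.png")[...,2].astype(np.float32),(3,3),0)
    th=np.linspace(0,2*np.pi,40,endpoint=False)
    k=camera_params(cam)
    def score(x,y,w):
        tot=0
        for r,sg in((.032,1),(.0385,-1)):
            P=np.array([[x+a*np.cos(w)+r*np.cos(t),y+a*np.sin(w)+r*np.sin(t),.014] for a in(-.12,-.04,.04,.12) for t in th])
            c=P@k["R"].T+k["t"];U=(k["fx"]*c[:,0]/c[:,2]+k["cx"]).astype(np.float32);V=(k["fy"]*c[:,1]/c[:,2]+k["cy"]).astype(np.float32)
            tot+=sg*cv2.remap(g,U[None],V[None],1).mean()
        return tot
    best=max((score(x,y,w),x,y,w) for x in np.arange(.515,.556,.002) for y in np.arange(.18,.216,.002) for w in np.arange(.04,.17,.01))
    print(cam,np.round(best,4))
```

```text
empty ((535.7108764648438, 195.65090942382812), (349.3693542480469, 107.71985626220703), 6.879579544067383)
full ((495.52606201171875, -208.27938842773438), (106.1164779663086, 147.25291442871094), 83.89806365966797)
top [39.6275  0.539   0.198   0.12  ]
scene [42.6665  0.539   0.2     0.12  ]
```

```bash
cat > go.py <<'E'
import sys
from cell import robot
import numpy as np
from scipy.spatial.transform import Rotation as Ro
# go.py x y z psi : shift/turn from the present pose
x,y,z,psi=map(float,sys.argv[1:5]);s=robot.observe()
R=Ro.from_euler("xyz",s["tool_rot"]);T=Ro.from_euler("xyz",[np.pi,0,psi])
d=R.inv().apply(np.array([x,y,z])-s["tool_pos"]);r=(R.inv()*T).as_rotvec()
print("t",round(s["time"],2),"shift",np.round(d/.75,4),"rows",round(np.linalg.norm(d)/.0417,1),"turn",np.round(r/(np.pi/4),4),"deg",np.round(np.degrees(np.linalg.norm(r)),1),"open",round(s["opening"],4))
E
python3 go.py .648 -.222 .23 -.102
python3 - <<'E'
from h import *
for u,v in((278,138),(322,132),(368,137)): print(ray("top",u,v,0))
E
```

```text
t 2.1 shift [ 0.7119 -0.128  -0.0044] rows 13.0 turn [1.000e-04 0.000e+00 5.715e-01] deg 25.7 open 0.0916
[0.79180818 0.08615714 0.        ]
[ 0.80491449 -0.01534919  0.        ]
[ 0.7914328  -0.12081901  0.        ]
```

>>> step_arm(
  steps=[
    {"x":0.05,"y":-0.009,"rz":0.1},
    {"x":0.1,"y":-0.018,"rz":0.2},
    {"x":0.15,"y":-0.027,"rz":0.3},
    {"x":0.2,"y":-0.036,"rz":0.4},
    {"x":0.25,"y":-0.045,"rz":0.5},
    {"x":0.3,"y":-0.054,"rz":0.5715},
    {"x":0.35,"y":-0.063,"rz":0.5715},
    {"x":0.4,"y":-0.072,"rz":0.5715},
    {"x":0.45,"y":-0.081,"rz":0.5715},
    {"x":0.5,"y":-0.09,"rz":0.5715},
    {"x":0.55,"y":-0.099,"rz":0.5715},
    {"x":0.6,"y":-0.108,"rz":0.5715,"claw":1},
  ],
)

```text
$.steps[0]: bad value
```

```bash
python3 go.py .648 -.222 .225 -.102
```

```text
t 2.1 shift [ 0.7119 -0.128   0.0023] rows 13.0 turn [1.000e-04 0.000e+00 5.715e-01] deg 25.7 open 0.0916
```

>>> step_arm(
  steps=[
    {"x":0.05,"y":-0.009,"z":0,"rx":0,"ry":0,"rz":0.1,"claw":1},
    {"x":0.1,"y":-0.018,"z":0,"rx":0,"ry":0,"rz":0.2,"claw":1},
    {"x":0.15,"y":-0.027,"z":0,"rx":0,"ry":0,"rz":0.3,"claw":1},
    {"x":0.2,"y":-0.036,"z":0,"rx":0,"ry":0,"rz":0.4,"claw":1},
    {"x":0.25,"y":-0.045,"z":0,"rx":0,"ry":0,"rz":0.5,"claw":1},
    {"x":0.3,"y":-0.054,"z":0,"rx":0,"ry":0,"rz":0.5715,"claw":1},
    {"x":0.35,"y":-0.063,"z":0,"rx":0,"ry":0,"rz":0.5715,"claw":1},
    {"x":0.4,"y":-0.072,"z":0,"rx":0,"ry":0,"rz":0.5715,"claw":1},
    {"x":0.45,"y":-0.081,"z":0,"rx":0,"ry":0,"rz":0.5715,"claw":1},
    {"x":0.5,"y":-0.09,"z":0,"rx":0,"ry":0,"rz":0.5715,"claw":1},
    {"x":0.55,"y":-0.099,"z":0,"rx":0,"ry":0,"rz":0.5715,"claw":1},
    {"x":0.6,"y":-0.108,"z":0,"rx":0,"ry":0,"rz":0.5715,"claw":1},
  ],
)

```text
time: 3.1
tool_pos: [0.5756, -0.2633, 0.2267]
tool_rot: [3.141, -0.0, -0.102]
contact_force: [-0.2, -1.9, 0.0]
opening: 0.0919
grip_force: 0.0
```

```bash
python3 go.py .648 -.222 .225 -.102
```

```text
t 3.1 shift [ 0.0904 -0.0646  0.0023] rows 2.0 turn [ 0.0003 -0.0001  0.0001] deg 0.0 open 0.0919
```

>>> step_arm(
  steps=[
    {"x":0.045,"y":-0.032,"z":0,"rx":0,"ry":0,"rz":0,"claw":1},
    {"x":0.0904,"y":-0.0646,"z":0.003,"rx":0,"ry":0,"rz":0,"claw":1},
    {"x":0.0904,"y":-0.0646,"z":0.04,"rx":0,"ry":0,"rz":0,"claw":1},
    {"x":0.0904,"y":-0.0646,"z":0.08,"rx":0,"ry":0,"rz":0,"claw":1},
    {"x":0.0904,"y":-0.0646,"z":0.115,"rx":0,"ry":0,"rz":0,"claw":1},
    {"x":0.0904,"y":-0.0646,"z":0.1356,"rx":0,"ry":0,"rz":0,"claw":1},
    {"x":0.0904,"y":-0.0646,"z":0.1356,"rx":0,"ry":0,"rz":0,"claw":1},
  ],
)

```text
time: 3.68
tool_pos: [0.6444, -0.2222, 0.1201]
tool_rot: [-3.139, 0.008, -0.102]
contact_force: [-0.5, 0.4, 0.2]
opening: 0.0912
grip_force: 0.0
```

Run:
```python
from h import *
for c in("top","scene"):
    p,d=read_camera(c); cv2.imwrite(f"pics/{c}1.png",p)
a=cv2.imread("pics/top1.png")[140:260,340:500];b=cv2.imread("pics/scene1.png")[160:340,380:540]
cv2.imwrite("pics/g1.png",np.hstack([cv2.resize(a,(400,300)),cv2.resize(b,(400,450))[:300]]))
```

```text
(no output)
```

View pics/g1.png

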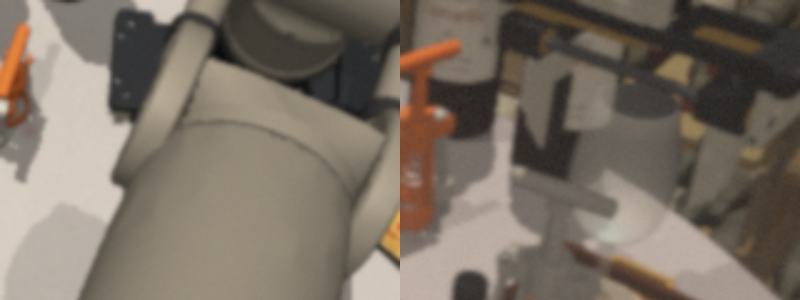

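The fingers straddle the bowl: scene crop, one finger left of the bowl, the other behind on the right. Closing.

>>> step_arm(
  steps=[
    {"x":0,"y":0,"z":0,"rx":0,"ry":0,"rz":0,"claw":0},
    {"x":0,"y":0,"z":0,"rx":0,"ry":0,"rz":0,"claw":-0.5},
    {"x":0,"y":0,"z":0,"rx":0,"ry":0,"rz":0,"claw":-0.5},
    {"x":0,"y":0,"z":0,"rx":0,"ry":0,"rz":0,"claw":-0.5},
    {"x":0,"y":0,"z":0,"rx":0,"ry":0,"rz":0,"claw":-0.5},
    {"x":0,"y":0,"z":0,"rx":0,"ry":0,"rz":0,"claw":-0.5},
  ],
  squeeze=12,
)

```text
time: 4.28
tool_pos: [0.6467, -0.2234, 0.1256]
tool_rot: [3.141, -0.001, -0.102]
contact_force: [-0.1, -0.2, 2.6]
opening: 0.0603
grip_force: 12.0
```

>>> step_arm(
  steps=[
    {"x":0,"y":0,"z":-0.01,"rx":0,"ry":0,"rz":0,"claw":-0.5},
    {"x":0,"y":0,"z":-0.03,"rx":0,"ry":0,"rz":0,"claw":-0.5},
    {"x":0,"y":0,"z":-0.06,"rx":0,"ry":0,"rz":0,"claw":-0.5},
    {"x":0,"y":0,"z":-0.09,"rx":0,"ry":0,"rz":0,"claw":-0.5},
    {"x":0,"y":0,"z":-0.12,"rx":0,"ry":0,"rz":0,"claw":-0.5},
    {"x":0,"y":0,"z":-0.145,"rx":0,"ry":0,"rz":0,"claw":-0.5},
    {"x":0,"y":0,"z":-0.16,"rx":0,"ry":0,"rz":0,"claw":-0.5},
    {"x":0,"y":0,"z":-0.16,"rx":0,"ry":0,"rz":0,"claw":-0.5},
  ],
)

```text
time: 4.95
tool_pos: [0.6475, -0.2238, 0.2488]
tool_rot: [3.14, -0.005, -0.102]
contact_force: [-0.1, -0.3, -1.0]
opening: 0.0606
grip_force: 11.8
```

```bash
python3 go.py .42 .1837 .24 .12
```

```text
t 4.95 shift [-0.3571 -0.5096  0.0087] rows 11.2 turn [ 0.0034 -0.0066 -0.2827] deg 12.7 open 0.0606
```

>>> step_arm(
  steps=[
    {"x":-0.007,"y":-0.01,"z":0,"rx":0,"ry":0,"rz":0,"claw":-0.5},
    {"x":-0.021,"y":-0.031,"z":0,"rx":0,"ry":0,"rz":-0.02,"claw":-0.5},
    {"x":-0.043,"y":-0.061,"z":0,"rx":0,"ry":0,"rz":-0.05,"claw":-0.5},
    {"x":-0.068,"y":-0.097,"z":0,"rx":0,"ry":0,"rz":-0.08,"claw":-0.5},
    {"x":-0.096,"y":-0.138,"z":0,"rx":0,"ry":0,"rz":-0.11,"claw":-0.5},
    {"x":-0.125,"y":-0.178,"z":0,"rx":0,"ry":0,"rz":-0.14,"claw":-0.5},
    {"x":-0.154,"y":-0.219,"z":0,"rx":0,"ry":0,"rz":-0.17,"claw":-0.5},
    {"x":-0.182,"y":-0.26,"z":0,"rx":0,"ry":0,"rz":-0.2,"claw":-0.5},
    {"x":-0.211,"y":-0.301,"z":0,"rx":0,"ry":0,"rz":-0.23,"claw":-0.5},
    {"x":-0.239,"y":-0.341,"z":0,"rx":0,"ry":0,"rz":-0.25,"claw":-0.5},
    {"x":-0.268,"y":-0.382,"z":0,"rx":0,"ry":0,"rz":-0.27,"claw":-0.5},
    {"x":-0.293,"y":-0.418,"z":0,"rx":0,"ry":0,"rz":-0.283,"claw":-0.5},
  ],
)

```text
time: 5.95
tool_pos: [0.4578, 0.1125, 0.2443]
tool_rot: [-3.141, 0.002, 0.121]
contact_force: [0.1, 0.3, -1.8]
opening: 0.0607
grip_force: 11.8
```

```bash
python3 go.py .42 .1837 .24 .12
```

```text
t 5.95 shift [-0.0385 -0.1003  0.0058] rows 1.9 turn [-0.0004  0.0021  0.0015] deg 0.1 open 0.0607
```

>>> step_arm(
  steps=[
    {"x":-0.013,"y":-0.035,"z":0,"rx":0,"ry":0,"rz":0,"claw":-0.5},
    {"x":-0.024,"y":-0.065,"z":0.01,"rx":0,"ry":0,"rz":0,"claw":-0.5},
    {"x":-0.033,"y":-0.086,"z":0.03,"rx":0,"ry":0,"rz":0,"claw":-0.5},
    {"x":-0.037,"y":-0.097,"z":0.055,"rx":0,"ry":0,"rz":0,"claw":-0.5},
    {"x":-0.0385,"y":-0.1,"z":0.08,"rx":0,"ry":0,"rz":0,"claw":-0.5},
    {"x":-0.0385,"y":-0.1,"z":0.105,"rx":0,"ry":0,"rz":0,"claw":-0.5},
    {"x":-0.0385,"y":-0.1,"z":0.12,"rx":0,"ry":0,"rz":0,"claw":-0.5},
    {"x":-0.0385,"y":-0.1,"z":0.13,"rx":0,"ry":0,"rz":0,"claw":-0.5},
    {"x":-0.0385,"y":-0.1,"z":0.13,"rx":0,"ry":0,"rz":0,"claw":-0.5},
    {"x":-0.0385,"y":-0.1,"z":0.13,"rx":0,"ry":0,"rz":0,"claw":-0.5},
  ],
)

```text
time: 6.78
tool_pos: [0.4221, 0.1818, 0.1473]
tool_rot: [3.141, 0.001, 0.12]
contact_force: [-0.5, -0.1, -2.0]
opening: 0.0602
grip_force: 11.8
```

```bash
python3 go.py .42 .1837 .1265 .12
python3 - <<'E'
from h import *
p,d=read_camera("scene"); cv2.imwrite("pics/s2.png",p)
cv2.imwrite("pics/s2c.png",cv2.resize(p[130:330,60:320],None,fx=3,fy=3))
E
```

```text
t 6.78 shift [-0.0024 -0.0029  0.0278] rows 0.5 turn [0.0002 0.0011 0.    ] deg 0.0 open 0.0602
```

View pics/s2c.png

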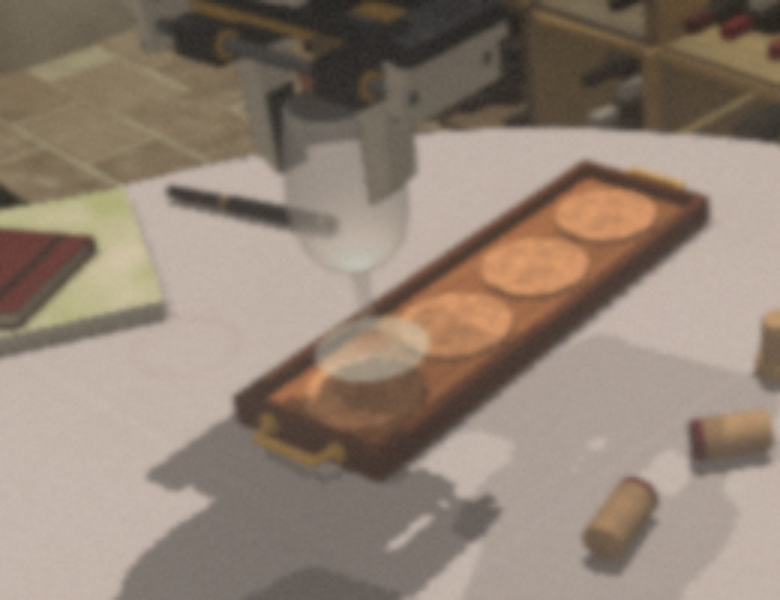

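The glass hangs upright about 20 mm above disc 1 (crop 365,390), centred. Lowering and releasing.

>>> step_arm(
  steps=[
    {"x":-0.002,"y":-0.002,"z":0.015,"rx":0,"ry":0,"rz":0,"claw":-0.5},
    {"x":-0.002,"y":-0.002,"z":0.025,"rx":0,"ry":0,"rz":0,"claw":-0.5},
    {"x":-0.002,"y":-0.002,"z":0.0285,"rx":0,"ry":0,"rz":0,"claw":-0.5},
    {"x":-0.002,"y":-0.002,"z":0.0285,"rx":0,"ry":0,"rz":0,"claw":-0.5},
    {"x":-0.002,"y":-0.002,"z":0.0285,"rx":0,"ry":0,"rz":0,"claw":-0.5},
    {"x":-0.002,"y":-0.002,"z":0.0285,"rx":0,"ry":0,"rz":0,"claw":0.5},
    {"x":-0.002,"y":-0.002,"z":0.0285,"rx":0,"ry":0,"rz":0,"claw":1},
    {"x":-0.002,"y":-0.002,"z":0.0285,"rx":0,"ry":0,"rz":0,"claw":1},
    {"x":-0.002,"y":-0.002,"z":0.0285,"rx":0,"ry":0,"rz":0,"claw":1},
    {"x":-0.002,"y":-0.002,"z":0.0285,"rx":0,"ry":0,"rz":0,"claw":1},
  ],
)

```text
time: 7.67
tool_pos: [0.4206, 0.1832, 0.1263]
tool_rot: [3.142, -0.0, 0.12]
contact_force: [-1.0, -1.1, -0.6]
opening: 0.0887
grip_force: 0.0
```

>>> step_arm(
  steps=[
    {"x":0,"y":0,"z":-0.03,"rx":0,"ry":0,"rz":0,"claw":1},
    {"x":0,"y":0,"z":-0.07,"rx":0,"ry":0,"rz":0,"claw":1},
    {"x":0,"y":0,"z":-0.11,"rx":0,"ry":0,"rz":0,"claw":1},
    {"x":0,"y":0,"z":-0.15,"rx":0,"ry":0,"rz":0,"claw":0.2},
    {"x":0.02,"y":0.05,"z":-0.16,"rx":0,"ry":0,"rz":-0.15,"claw":-0.2},
    {"x":0.035,"y":0.1,"z":-0.16,"rx":0,"ry":0,"rz":-0.3,"claw":-0.2},
    {"x":0.05,"y":0.15,"z":-0.16,"rx":0,"ry":0,"rz":-0.45,"claw":-0.2},
    {"x":0.065,"y":0.2,"z":-0.16,"rx":0,"ry":0,"rz":-0.6,"claw":-0.2},
    {"x":0.08,"y":0.25,"z":-0.16,"rx":0,"ry":0,"rz":-0.75,"claw":-0.2},
    {"x":0.095,"y":0.3,"z":-0.16,"rx":0,"ry":0,"rz":-0.9,"claw":-0.2},
    {"x":0.1,"y":0.35,"z":-0.16,"rx":0,"ry":0,"rz":-1.0,"claw":-0.2},
  ],
)

```text
time: 8.58
tool_pos: [0.5248, -0.0605, 0.2462]
tool_rot: [3.141, -0.001, 0.908]
contact_force: [1.5, 0.7, -0.3]
opening: 0.043
grip_force: 0.0
```

```bash
python3 go.py .567 -.216 .23 1.469;python3 - <<'E'
from h import *
for c in("top","scene"):
    p,d=read_camera(c); cv2.imwrite(f"pics/{c}3.png",p)
    for r in nets.landmark_of(c,"glass")[:2]: print(c,r["conf"],ray(c,r["pixel"][1],r["pixel"][0],.014))
    for r in nets.masks_of(c,"glass")[:2]: print(r["box"])
E
```

```text
t 8.58 shift [-0.1289  0.1719  0.0216] rows 3.9 turn [ 8.000e-04 -5.000e-04 -7.139e-01] deg 32.1 open 0.043
top 0.58 [0.42251983 0.18282493 0.014     ]
top 0.31 [ 0.56034435 -0.2099707   0.014     ]
scene 0.69 [0.42333557 0.18442876 0.014     ]
[154.3, 169.2, 204.6, 269.5]
[343.7, 347.6, 394.9, 387.4]
```

>>> step_arm(
  steps=[
    {"x":-0.03,"y":0.04,"z":0,"rx":0,"ry":0,"rz":-0.15,"claw":-0.2},
    {"x":-0.065,"y":0.085,"z":0,"rx":0,"ry":0,"rz":-0.3,"claw":-0.2},
    {"x":-0.095,"y":0.13,"z":0,"rx":0,"ry":0,"rz":-0.45,"claw":-0.2},
    {"x":-0.12,"y":0.16,"z":0,"rx":0,"ry":0,"rz":-0.6,"claw":-0.2},
    {"x":-0.129,"y":0.172,"z":0.02,"rx":0,"ry":0,"rz":-0.714,"claw":-0.2},
    {"x":-0.129,"y":0.172,"z":0.03,"rx":0,"ry":0,"rz":-0.714,"claw":-0.2},
    {"x":-0.129,"y":0.172,"z":0.06,"rx":0,"ry":0,"rz":-0.714,"claw":-0.2},
    {"x":-0.129,"y":0.172,"z":0.08,"rx":0,"ry":0,"rz":-0.714,"claw":-0.2},
    {"x":-0.129,"y":0.172,"z":0.08,"rx":0,"ry":0,"rz":-0.714,"claw":-0.2},
  ],
)

```text
time: 9.63
tool_pos: [0.5635, -0.2115, 0.1829]
tool_rot: [-3.135, -0.003, 1.462]
contact_force: [0.0, 0.5, -0.0]
opening: 0.0368
grip_force: 0.0
```

```bash
python3 go.py .567 -.216 .13 1.469;python3 - <<'E'
from h import *
p,d=read_camera("scene"); cv2.imwrite("pics/s4c.png",cv2.resize(p[160:340,380:540],None,fx=3,fy=3))
E
```

```text
t 9.63 shift [-0.0057  0.0058  0.0704] rows 1.3 turn [-0.0082 -0.0038 -0.0089] deg 0.6 open 0.0368
```

View pics/s4c.png

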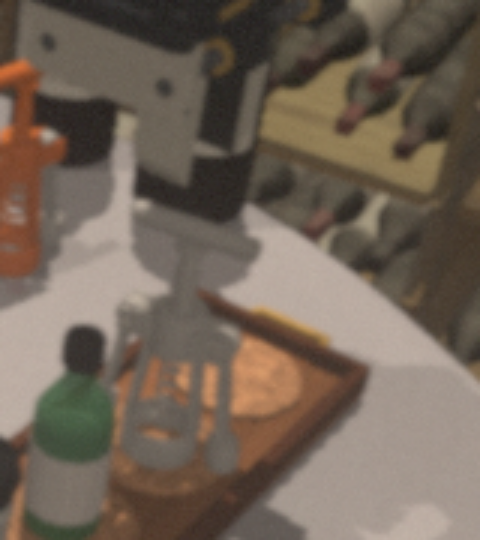

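The fingers hang directly over the metal corkscrew's bar (crop 195,230). Descending and closing.

>>> step_arm(
  steps=[
    {"x":0,"y":0,"z":0.02,"rx":0,"ry":0,"rz":0,"claw":-0.2},
    {"x":0,"y":0,"z":0.045,"rx":0,"ry":0,"rz":0,"claw":-0.2},
    {"x":0,"y":0,"z":0.065,"rx":0,"ry":0,"rz":0,"claw":-0.2},
    {"x":0,"y":0,"z":0.075,"rx":0,"ry":0,"rz":0,"claw":-0.2},
    {"x":0,"y":0,"z":0.075,"rx":0,"ry":0,"rz":0,"claw":-0.2},
    {"x":0,"y":0,"z":0.075,"rx":0,"ry":0,"rz":0,"claw":-0.6},
    {"x":0,"y":0,"z":0.075,"rx":0,"ry":0,"rz":0,"claw":-0.9},
    {"x":0,"y":0,"z":0.075,"rx":0,"ry":0,"rz":0,"claw":-0.9},
    {"x":0,"y":0,"z":0.075,"rx":0,"ry":0,"rz":0,"claw":-0.9},
    {"x":0,"y":0,"z":0.075,"rx":0,"ry":0,"rz":0,"claw":-0.9},
  ],
  squeeze=30,
)

```text
time: 10.52
tool_pos: [0.5657, -0.2151, 0.1309]
tool_rot: [3.14, 0.001, 1.463]
contact_force: [-0.7, -0.0, 3.7]
opening: 0.0122
grip_force: 29.7
```

>>> step_arm(
  steps=[
    {"x":0,"y":0,"z":-0.01,"rx":0,"ry":0,"rz":0,"claw":-0.9},
    {"x":0,"y":0,"z":-0.03,"rx":0,"ry":0,"rz":0,"claw":-0.9},
    {"x":0,"y":0,"z":-0.06,"rx":0,"ry":0,"rz":0,"claw":-0.9},
    {"x":0,"y":0,"z":-0.09,"rx":0,"ry":0,"rz":0,"claw":-0.9},
    {"x":0,"y":0,"z":-0.115,"rx":0,"ry":0,"rz":0,"claw":-0.9},
    {"x":0,"y":0,"z":-0.13,"rx":0,"ry":0,"rz":0,"claw":-0.9},
    {"x":0,"y":0,"z":-0.13,"rx":0,"ry":0,"rz":0,"claw":-0.9},
    {"x":0,"y":0,"z":-0.13,"rx":0,"ry":0,"rz":0,"claw":-0.9},
  ],
)

```text
time: 11.18
tool_pos: [0.5651, -0.2148, 0.2276]
tool_rot: [3.141, 0.0, 1.463]
contact_force: [-0.1, 0.5, -3.1]
opening: 0.0124
grip_force: 29.7
```

```bash
python3 go.py .4995 .1935 .23 1.691
```

```text
t 11.18 shift [ 0.5318 -0.1456 -0.0033] rows 9.9 turn [ 0.0005  0.0004 -0.2907] deg 13.1 open 0.0124
```

>>> step_arm(
  steps=[
    {"x":0.011,"y":-0.003,"z":0,"rx":0,"ry":0,"rz":0,"claw":-0.9},
    {"x":0.032,"y":-0.009,"z":0,"rx":0,"ry":0,"rz":-0.02,"claw":-0.9},
    {"x":0.069,"y":-0.019,"z":0,"rx":0,"ry":0,"rz":-0.05,"claw":-0.9},
    {"x":0.115,"y":-0.032,"z":0,"rx":0,"ry":0,"rz":-0.08,"claw":-0.9},
    {"x":0.165,"y":-0.045,"z":0,"rx":0,"ry":0,"rz":-0.11,"claw":-0.9},
    {"x":0.215,"y":-0.059,"z":0,"rx":0,"ry":0,"rz":-0.14,"claw":-0.9},
    {"x":0.265,"y":-0.073,"z":0,"rx":0,"ry":0,"rz":-0.17,"claw":-0.9},
    {"x":0.315,"y":-0.086,"z":0,"rx":0,"ry":0,"rz":-0.2,"claw":-0.9},
    {"x":0.363,"y":-0.099,"z":0,"rx":0,"ry":0,"rz":-0.23,"claw":-0.9},
    {"x":0.409,"y":-0.112,"z":0,"rx":0,"ry":0,"rz":-0.25,"claw":-0.9},
    {"x":0.449,"y":-0.123,"z":0,"rx":0,"ry":0,"rz":-0.27,"claw":-0.9},
    {"x":0.481,"y":-0.132,"z":0,"rx":0,"ry":0,"rz":-0.29,"claw":-0.9},
  ],
)

```text
time: 12.18
tool_pos: [0.5031, 0.158, 0.2266]
tool_rot: [-3.139, -0.001, 1.694]
contact_force: [0.3, 0.5, -2.8]
opening: 0.0123
grip_force: 29.8
```

```bash
python3 go.py .4995 .1935 .15 1.691
```

```text
t 12.18 shift [0.0474 0.0012 0.1021] rows 2.0 turn [-0.0028 -0.001   0.0043] deg 0.2 open 0.0123
```

>>> step_arm(
  steps=[
    {"x":0.022,"y":0,"z":0,"rx":0,"ry":0,"rz":0,"claw":-0.9},
    {"x":0.038,"y":0,"z":0.015,"rx":0,"ry":0,"rz":0,"claw":-0.9},
    {"x":0.047,"y":0.001,"z":0.04,"rx":0,"ry":0,"rz":0,"claw":-0.9},
    {"x":0.047,"y":0.001,"z":0.065,"rx":0,"ry":0,"rz":0,"claw":-0.9},
    {"x":0.047,"y":0.001,"z":0.09,"rx":0,"ry":0,"rz":0,"claw":-0.9},
    {"x":0.047,"y":0.001,"z":0.105,"rx":0,"ry":0,"rz":0,"claw":-0.9},
    {"x":0.047,"y":0.001,"z":0.105,"rx":0,"ry":0,"rz":0,"claw":-0.9},
    {"x":0.047,"y":0.001,"z":0.105,"rx":0,"ry":0,"rz":0,"claw":-0.9},
    {"x":0.047,"y":0.001,"z":0.105,"rx":0,"ry":0,"rz":0,"claw":-0.9},
  ],
)

```text
time: 12.93
tool_pos: [0.502, 0.1902, 0.1492]
tool_rot: [3.141, -0.0, 1.691]
contact_force: [0.9, 0.1, -2.0]
opening: 0.0122
grip_force: 29.8
```

```bash
python3 go.py .4995 .1935 .1315 1.691
python3 - <<'E'
from h import *
p,d=read_camera("scene")
cv2.imwrite("pics/s5c.png",cv2.resize(p[130:330,60:320],None,fx=3,fy=3))
E
```

```text
t 12.93 shift [ 0.0048 -0.0027  0.0236] rows 0.4 turn [ 0.0007 -0.0002  0.0004] deg 0.0 open 0.0122
```

View pics/s5c.png

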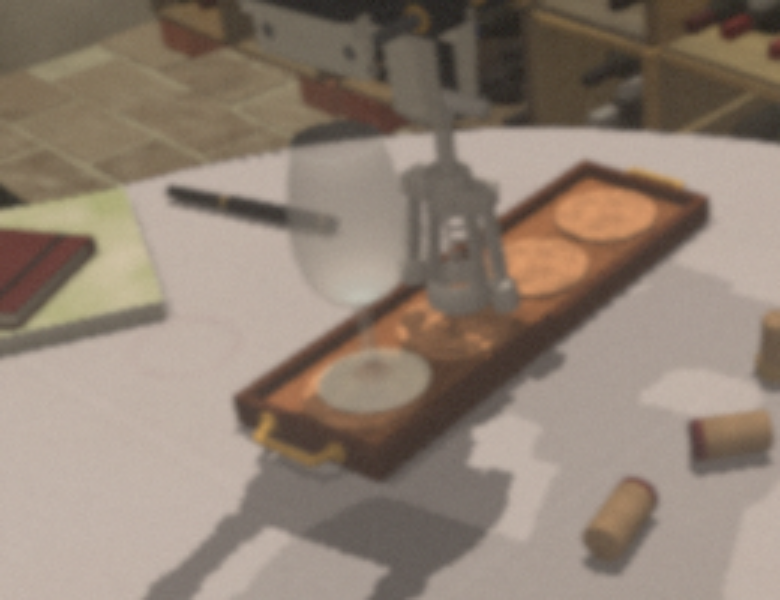

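The glass stands on disc 1 (crop 375,380) and the corkscrew hangs upright over disc 2 (460,320). Lowering and opening a little.

>>> step_arm(
  steps=[
    {"x":0.004,"y":-0.002,"z":0.012,"rx":0,"ry":0,"rz":0,"claw":-0.9},
    {"x":0.004,"y":-0.002,"z":0.021,"rx":0,"ry":0,"rz":0,"claw":-0.9},
    {"x":0.004,"y":-0.002,"z":0.024,"rx":0,"ry":0,"rz":0,"claw":-0.9},
    {"x":0.004,"y":-0.002,"z":0.024,"rx":0,"ry":0,"rz":0,"claw":-0.9},
    {"x":0.004,"y":-0.002,"z":0.024,"rx":0,"ry":0,"rz":0,"claw":-0.9},
    {"x":0.004,"y":-0.002,"z":0.024,"rx":0,"ry":0,"rz":0,"claw":-0.35},
    {"x":0.004,"y":-0.002,"z":0.024,"rx":0,"ry":0,"rz":0,"claw":-0.35},
    {"x":0.004,"y":-0.002,"z":0.024,"rx":0,"ry":0,"rz":0,"claw":-0.35},
    {"x":0.004,"y":-0.002,"z":0.0,"rx":0,"ry":0,"rz":0,"claw":-0.35},
    {"x":0.004,"y":-0.002,"z":-0.03,"rx":0,"ry":0,"rz":0,"claw":-0.35},
    {"x":0.004,"y":-0.002,"z":-0.07,"rx":0,"ry":0,"rz":0,"claw":-0.35},
    {"x":0.004,"y":-0.002,"z":-0.11,"rx":0,"ry":0,"rz":0,"claw":-0.35},
  ],
)

```text
time: 13.98
tool_pos: [0.4998, 0.1922, 0.2316]
tool_rot: [-3.14, 0.0, 1.691]
contact_force: [0.7, -0.5, -0.2]
opening: 0.0301
grip_force: 0.0
```

```bash
python3 go.py .4884 -.205 .22 -.102
```

```text
t 13.98 shift [-0.524  -0.0783  0.0158] rows 9.5 turn [-1.4000e-03  2.6000e-03  2.2823e+00] deg 102.7 open 0.0301
```

```bash
python3 go.py .4884 -.205 .185 1.469
```

```text
t 13.98 shift [-0.524  -0.0782  0.0624] rows 9.6 turn [-0.0025  0.0007  0.282 ] deg 12.7 open 0.0301
```

>>> step_arm(
  steps=[
    {"x":-0.03,"y":-0.004,"z":0,"rx":0,"ry":0,"rz":0.05,"claw":-0.2},
    {"x":-0.08,"y":-0.012,"z":0,"rx":0,"ry":0,"rz":0.1,"claw":-0.2},
    {"x":-0.13,"y":-0.019,"z":0,"rx":0,"ry":0,"rz":0.15,"claw":-0.2},
    {"x":-0.18,"y":-0.027,"z":0,"rx":0,"ry":0,"rz":0.2,"claw":-0.2},
    {"x":-0.23,"y":-0.034,"z":0,"rx":0,"ry":0,"rz":0.25,"claw":-0.2},
    {"x":-0.28,"y":-0.042,"z":0,"rx":0,"ry":0,"rz":0.282,"claw":-0.2},
    {"x":-0.33,"y":-0.049,"z":0,"rx":0,"ry":0,"rz":0.282,"claw":-0.2},
    {"x":-0.38,"y":-0.057,"z":0,"rx":0,"ry":0,"rz":0.282,"claw":-0.2},
    {"x":-0.43,"y":-0.064,"z":0,"rx":0,"ry":0,"rz":0.282,"claw":-0.2},
    {"x":-0.475,"y":-0.071,"z":0,"rx":0,"ry":0,"rz":0.282,"claw":-0.2},
    {"x":-0.51,"y":-0.076,"z":0.02,"rx":0,"ry":0,"rz":0.282,"claw":-0.2},
    {"x":-0.524,"y":-0.078,"z":0.06,"rx":0,"ry":0,"rz":0.282,"claw":-0.2},
  ],
)

```text
time: 14.98
tool_pos: [0.4907, -0.2097, 0.1885]
tool_rot: [3.134, 0.005, 1.466]
contact_force: [0.4, 0.5, 0.1]
opening: 0.0366
grip_force: 0.0
```

```bash
python3 go.py .4884 -.205 .102 1.469;  python3 - <<'E'
from h import *
for c in("scene","top"):
    p,d=read_camera(c);W=cloud(c,d)
    for r in nets.masks_of(c,"sample")[:1]:
        w=W[r["region"]&(d>0)];w=w[(w[:,2]>.115)&(w[:,2]<.135)];print(c,len(w),np.median(w,0),np.percentile(w,97,0))
    for r in nets.landmark_of(c,"corkscrew")[:3]: print(c,r["conf"],ray(c,r["pixel"][1],r["pixel"][0],.014))
E
```

```text
t 14.98 shift [ 0.0064 -0.0046  0.1153] rows 2.1 turn [ 0.0092  0.0058 -0.0038] deg 0.5 open 0.0366
scene 183 [ 0.48468157 -0.20783156  0.12495992] [ 0.49578128 -0.19825192  0.1269646 ]
scene 0.97 [0.4958343  0.19898639 0.014     ]
scene 0.58 [ 0.66083909 -0.06902999  0.014     ]
top 7 [0.45788152 0.1810873  0.12366834] [0.45837256 0.18623088 0.12922642]
top 0.9 [ 0.67457414 -0.06636128  0.014     ]
top 0.81 [0.4997571  0.18770545 0.014     ]
```

>>> step_arm(
  steps=[
    {"x":0,"y":0,"z":0.01,"rx":0,"ry":0,"rz":0,"claw":-0.2},
    {"x":0,"y":0,"z":0.035,"rx":0,"ry":0,"rz":0,"claw":-0.2},
    {"x":0,"y":0,"z":0.065,"rx":0,"ry":0,"rz":0,"claw":-0.2},
    {"x":0,"y":0,"z":0.095,"rx":0,"ry":0,"rz":0,"claw":-0.2},
    {"x":0,"y":0,"z":0.1125,"rx":0,"ry":0,"rz":0,"claw":-0.2},
    {"x":0,"y":0,"z":0.1125,"rx":0,"ry":0,"rz":0,"claw":-0.2},
    {"x":0,"y":0,"z":0.1125,"rx":0,"ry":0,"rz":0,"claw":-0.5},
    {"x":0,"y":0,"z":0.1125,"rx":0,"ry":0,"rz":0,"claw":-0.8},
    {"x":0,"y":0,"z":0.1125,"rx":0,"ry":0,"rz":0,"claw":-0.8},
    {"x":0,"y":0,"z":0.1125,"rx":0,"ry":0,"rz":0,"claw":-0.8},
    {"x":0,"y":0,"z":0.1125,"rx":0,"ry":0,"rz":0,"claw":-0.8},
  ],
  squeeze=20,
)

```text
time: 16.2
tool_pos: [0.4899, -0.2052, 0.1031]
tool_rot: [3.139, 0.001, 1.469]
contact_force: [-0.7, -0.2, 5.8]
opening: 0.0183
grip_force: 20.0
```

>>> step_arm(
  steps=[
    {"x":0,"y":0,"z":-0.01,"rx":0,"ry":0,"rz":0,"claw":-0.8},
    {"x":0,"y":0,"z":-0.03,"rx":0,"ry":0,"rz":0,"claw":-0.8},
    {"x":0,"y":0,"z":-0.06,"rx":0,"ry":0,"rz":0,"claw":-0.8},
    {"x":0,"y":0,"z":-0.09,"rx":0,"ry":0,"rz":0,"claw":-0.8},
    {"x":0,"y":0,"z":-0.115,"rx":0,"ry":0,"rz":0,"claw":-0.8},
    {"x":0,"y":0,"z":-0.13,"rx":0,"ry":0,"rz":0,"claw":-0.8},
    {"x":0,"y":0,"z":-0.13,"rx":0,"ry":0,"rz":0,"claw":-0.8},
    {"x":0,"y":0,"z":-0.13,"rx":0,"ry":0,"rz":0,"claw":-0.8},
  ],
)

```text
time: 16.87
tool_pos: [0.4892, -0.2048, 0.1997]
tool_rot: [3.141, 0.001, 1.469]
contact_force: [-0.5, -0.5, -1.7]
opening: 0.0184
grip_force: 20.0
```

```bash
python3 go.py .5787 .2028 .2 1.691
```

```text
t 16.87 shift [ 0.5528  0.0635 -0.0006] rows 10.0 turn [ 0.0012  0.0008 -0.2826] deg 12.7 open 0.0184
```

>>> step_arm(
  steps=[
    {"x":0.011,"y":0.001,"z":0,"rx":0,"ry":0,"rz":0,"claw":-0.8},
    {"x":0.033,"y":0.004,"z":0,"rx":0,"ry":0,"rz":-0.02,"claw":-0.8},
    {"x":0.07,"y":0.008,"z":0,"rx":0,"ry":0,"rz":-0.05,"claw":-0.8},
    {"x":0.118,"y":0.014,"z":0,"rx":0,"ry":0,"rz":-0.08,"claw":-0.8},
    {"x":0.17,"y":0.02,"z":0,"rx":0,"ry":0,"rz":-0.11,"claw":-0.8},
    {"x":0.222,"y":0.026,"z":0,"rx":0,"ry":0,"rz":-0.14,"claw":-0.8},
    {"x":0.274,"y":0.031,"z":0,"rx":0,"ry":0,"rz":-0.17,"claw":-0.8},
    {"x":0.326,"y":0.037,"z":0,"rx":0,"ry":0,"rz":-0.2,"claw":-0.8},
    {"x":0.378,"y":0.043,"z":0,"rx":0,"ry":0,"rz":-0.23,"claw":-0.8},
    {"x":0.425,"y":0.049,"z":0,"rx":0,"ry":0,"rz":-0.25,"claw":-0.8},
    {"x":0.465,"y":0.053,"z":0,"rx":0,"ry":0,"rz":-0.27,"claw":-0.8},
    {"x":0.5,"y":0.057,"z":0,"rx":0,"ry":0,"rz":-0.283,"claw":-0.8},
  ],
)

```text
time: 17.87
tool_pos: [0.5688, 0.1669, 0.1976]
tool_rot: [-3.139, -0.0, 1.694]
contact_force: [1.1, 0.1, -1.0]
opening: 0.0186
grip_force: 20.0
```

```bash
python3 go.py .5787 .2028 .122 1.691
```

```text
t 17.87 shift [0.0458 0.0193 0.1008] rows 2.0 turn [-0.0037 -0.0003  0.0035] deg 0.2 open 0.0186
```

>>> step_arm(
  steps=[
    {"x":0.024,"y":0.008,"z":0,"rx":0,"ry":0,"rz":0,"claw":-0.8},
    {"x":0.04,"y":0.014,"z":0.01,"rx":0,"ry":0,"rz":0,"claw":-0.8},
    {"x":0.05,"y":0.017,"z":0.03,"rx":0,"ry":0,"rz":0,"claw":-0.8},
    {"x":0.05,"y":0.017,"z":0.06,"rx":0,"ry":0,"rz":0,"claw":-0.8},
    {"x":0.05,"y":0.017,"z":0.085,"rx":0,"ry":0,"rz":0,"claw":-0.8},
    {"x":0.05,"y":0.017,"z":0.1,"rx":0,"ry":0,"rz":0,"claw":-0.8},
    {"x":0.05,"y":0.017,"z":0.1,"rx":0,"ry":0,"rz":0,"claw":-0.8},
    {"x":0.05,"y":0.017,"z":0.1,"rx":0,"ry":0,"rz":0,"claw":-0.8},
    {"x":0.05,"y":0.017,"z":0.1,"rx":0,"ry":0,"rz":0,"claw":-0.8},
  ],
)

```text
time: 18.62
tool_pos: [0.5785, 0.2026, 0.1251]
tool_rot: [3.14, -0.0, 1.691]
contact_force: [-1.0, -0.3, -0.8]
opening: 0.0181
grip_force: 20.0
```

```bash
python3 go.py .5787 .2028 .104 1.691
python3 - <<'E'
from h import *
p,d=read_camera("scene")
cv2.imwrite("pics/s6c.png",cv2.resize(p[130:330,60:320],None,fx=3,fy=3))
E
```

```text
t 18.62 shift [0.0002 0.0002 0.0281] rows 0.5 turn [ 0.0018 -0.      0.    ] deg 0.1 open 0.0181
```

View pics/s6c.png

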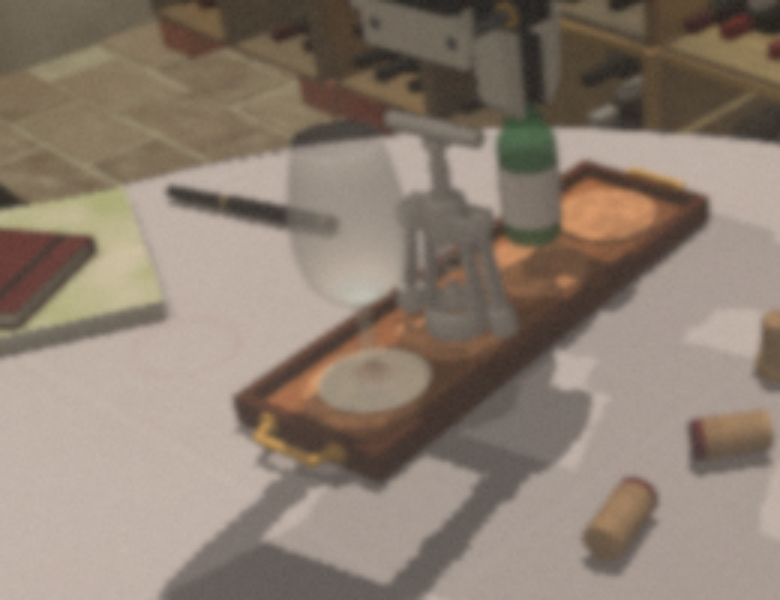

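The corkscrew stands on disc 2 (crop 460,325), and the bottle hangs upright above disc 3 (535,240). Lowering and releasing.

>>> step_arm(
  steps=[
    {"x":0,"y":0,"z":0.014,"rx":0,"ry":0,"rz":0,"claw":-0.8},
    {"x":0,"y":0,"z":0.024,"rx":0,"ry":0,"rz":0,"claw":-0.8},
    {"x":0,"y":0,"z":0.0288,"rx":0,"ry":0,"rz":0,"claw":-0.8},
    {"x":0,"y":0,"z":0.0288,"rx":0,"ry":0,"rz":0,"claw":-0.8},
    {"x":0,"y":0,"z":0.0288,"rx":0,"ry":0,"rz":0,"claw":-0.8},
    {"x":0,"y":0,"z":0.0288,"rx":0,"ry":0,"rz":0,"claw":-0.2},
    {"x":0,"y":0,"z":0.0288,"rx":0,"ry":0,"rz":0,"claw":-0.2},
    {"x":0,"y":0,"z":0.0288,"rx":0,"ry":0,"rz":0,"claw":-0.2},
    {"x":0,"y":0,"z":0.0,"rx":0,"ry":0,"rz":0,"claw":-0.2},
    {"x":0,"y":0,"z":-0.04,"rx":0,"ry":0,"rz":0,"claw":-0.2},
    {"x":0,"y":0,"z":-0.08,"rx":0,"ry":0,"rz":0,"claw":-0.2},
    {"x":0,"y":0,"z":-0.12,"rx":0,"ry":0,"rz":0,"claw":-0.2},
  ],
)

```text
time: 19.67
tool_pos: [0.5776, 0.2026, 0.2151]
tool_rot: [-3.141, 0.0, 1.691]
contact_force: [1.4, 0.4, -0.3]
opening: 0.0367
grip_force: 0.0
```

```bash
python3 go.py .4075 -.2 .17 1.469
```

```text
t 19.67 shift [-0.5057 -0.2897  0.0606] rows 10.5 turn [-0.0013  0.0004  0.2832] deg 12.7 open 0.0367
```

>>> step_arm(
  steps=[
    {"x":-0.025,"y":-0.014,"z":0,"rx":0,"ry":0,"rz":0.03,"claw":-0.2},
    {"x":-0.07,"y":-0.04,"z":0,"rx":0,"ry":0,"rz":0.08,"claw":-0.2},
    {"x":-0.115,"y":-0.066,"z":0,"rx":0,"ry":0,"rz":0.13,"claw":0.35},
    {"x":-0.16,"y":-0.092,"z":0,"rx":0,"ry":0,"rz":0.18,"claw":0.35},
    {"x":-0.205,"y":-0.117,"z":0,"rx":0,"ry":0,"rz":0.23,"claw":0.35},
    {"x":-0.25,"y":-0.143,"z":0,"rx":0,"ry":0,"rz":0.283,"claw":0.35},
    {"x":-0.295,"y":-0.169,"z":0,"rx":0,"ry":0,"rz":0.283,"claw":0.35},
    {"x":-0.34,"y":-0.195,"z":0,"rx":0,"ry":0,"rz":0.283,"claw":0.35},
    {"x":-0.385,"y":-0.221,"z":0,"rx":0,"ry":0,"rz":0.283,"claw":0.35},
    {"x":-0.43,"y":-0.246,"z":0,"rx":0,"ry":0,"rz":0.283,"claw":0.35},
    {"x":-0.47,"y":-0.269,"z":0,"rx":0,"ry":0,"rz":0.283,"claw":0.35},
    {"x":-0.505,"y":-0.289,"z":0.02,"rx":0,"ry":0,"rz":0.283,"claw":0.35},
  ],
)

```text
time: 20.67
tool_pos: [0.4084, -0.2022, 0.2013]
tool_rot: [3.137, 0.003, 1.468]
contact_force: [0.3, 0.4, -0.1]
opening: 0.0619
grip_force: 0.0
```

```bash
python3 go.py .4075 -.2 .084 1.469
```

```text
t 20.67 shift [ 0.0032 -0.0023  0.1564] rows 2.8 turn [ 0.0059  0.0039 -0.0009] deg 0.3 open 0.0619
```

>>> step_arm(
  steps=[
    {"x":0,"y":0,"z":0.01,"rx":0,"ry":0,"rz":0,"claw":0.35},
    {"x":0,"y":0,"z":0.05,"rx":0,"ry":0,"rz":0,"claw":0.35},
    {"x":0,"y":0,"z":0.09,"rx":0,"ry":0,"rz":0,"claw":0.35},
    {"x":0,"y":0,"z":0.125,"rx":0,"ry":0,"rz":0,"claw":0.35},
    {"x":0,"y":0,"z":0.154,"rx":0,"ry":0,"rz":0,"claw":0.35},
    {"x":0,"y":0,"z":0.154,"rx":0,"ry":0,"rz":0,"claw":0.35},
    {"x":0,"y":0,"z":0.154,"rx":0,"ry":0,"rz":0,"claw":0},
    {"x":0,"y":0,"z":0.154,"rx":0,"ry":0,"rz":0,"claw":-0.5},
    {"x":0,"y":0,"z":0.154,"rx":0,"ry":0,"rz":0,"claw":-0.5},
    {"x":0,"y":0,"z":0.154,"rx":0,"ry":0,"rz":0,"claw":-0.5},
    {"x":0,"y":0,"z":0.154,"rx":0,"ry":0,"rz":0,"claw":-0.5},
  ],
  squeeze=20,
)

```text
time: 21.58
tool_pos: [0.409, -0.1998, 0.085]
tool_rot: [3.139, 0.001, 1.469]
contact_force: [-0.9, -1.0, 5.5]
opening: 0.0368
grip_force: 20.0
```

>>> step_arm(
  steps=[
    {"x":0,"y":0,"z":-0.01,"rx":0,"ry":0,"rz":0,"claw":-0.5},
    {"x":0,"y":0,"z":-0.03,"rx":0,"ry":0,"rz":0,"claw":-0.5},
    {"x":0,"y":0,"z":-0.06,"rx":0,"ry":0,"rz":0,"claw":-0.5},
    {"x":0,"y":0,"z":-0.09,"rx":0,"ry":0,"rz":0,"claw":-0.5},
    {"x":0,"y":0,"z":-0.12,"rx":0,"ry":0,"rz":0,"claw":-0.5},
    {"x":0,"y":0,"z":-0.15,"rx":0,"ry":0,"rz":0,"claw":-0.5},
    {"x":0,"y":0,"z":-0.16,"rx":0,"ry":0,"rz":0,"claw":-0.5},
    {"x":0,"y":0,"z":-0.16,"rx":0,"ry":0,"rz":0,"claw":-0.5},
  ],
)

```text
time: 22.25
tool_pos: [0.4092, -0.1999, 0.2058]
tool_rot: [3.138, 0.002, 1.469]
contact_force: [0.3, 0.2, -2.1]
opening: 0.0368
grip_force: 20.0
```

```bash
python3 go.py .6581 .2124 .205 1.691
```

```text
t 22.25 shift [0.5806 0.2744 0.0009] rows 11.6 turn [ 0.0048  0.0036 -0.2825] deg 12.7 open 0.0368
```

>>> step_arm(
  steps=[
    {"x":0.012,"y":0.005,"z":0,"rx":0,"ry":0,"rz":0,"claw":-0.5},
    {"x":0.035,"y":0.016,"z":0,"rx":0,"ry":0,"rz":-0.02,"claw":-0.5},
    {"x":0.07,"y":0.033,"z":0,"rx":0,"ry":0,"rz":-0.05,"claw":-0.5},
    {"x":0.115,"y":0.054,"z":0,"rx":0,"ry":0,"rz":-0.08,"claw":-0.5},
    {"x":0.163,"y":0.077,"z":0,"rx":0,"ry":0,"rz":-0.11,"claw":-0.5},
    {"x":0.211,"y":0.1,"z":0,"rx":0,"ry":0,"rz":-0.14,"claw":-0.5},
    {"x":0.259,"y":0.122,"z":0,"rx":0,"ry":0,"rz":-0.17,"claw":-0.5},
    {"x":0.307,"y":0.145,"z":0,"rx":0,"ry":0,"rz":-0.2,"claw":-0.5},
    {"x":0.355,"y":0.168,"z":0,"rx":0,"ry":0,"rz":-0.23,"claw":-0.5},
    {"x":0.403,"y":0.19,"z":0,"rx":0,"ry":0,"rz":-0.25,"claw":-0.5},
    {"x":0.45,"y":0.213,"z":0,"rx":0,"ry":0,"rz":-0.27,"claw":-0.5},
    {"x":0.49,"y":0.232,"z":0,"rx":0,"ry":0,"rz":-0.283,"claw":-0.5},
  ],
)

```text
time: 23.25
tool_pos: [0.6185, 0.152, 0.2011]
tool_rot: [-3.138, -0.0, 1.693]
contact_force: [-0.2, -0.2, -0.6]
opening: 0.0374
grip_force: 20.0
```

```bash
python3 go.py .6581 .2124 .105 1.691
```

```text
t 23.25 shift [0.0734 0.0627 0.1279] rows 2.9 turn [-0.0046 -0.0006  0.0029] deg 0.2 open 0.0374
```

>>> step_arm(
  steps=[
    {"x":0.03,"y":0.025,"z":0,"rx":0,"ry":0,"rz":0,"claw":-0.5},
    {"x":0.055,"y":0.047,"z":0.005,"rx":0,"ry":0,"rz":0,"claw":-0.5},
    {"x":0.071,"y":0.06,"z":0.025,"rx":0,"ry":0,"rz":0,"claw":-0.5},
    {"x":0.077,"y":0.062,"z":0.055,"rx":0,"ry":0,"rz":0,"claw":-0.5},
    {"x":0.077,"y":0.062,"z":0.085,"rx":0,"ry":0,"rz":0,"claw":-0.5},
    {"x":0.077,"y":0.062,"z":0.11,"rx":0,"ry":0,"rz":0,"claw":-0.5},
    {"x":0.077,"y":0.062,"z":0.128,"rx":0,"ry":0,"rz":0,"claw":-0.5},
    {"x":0.077,"y":0.062,"z":0.128,"rx":0,"ry":0,"rz":0,"claw":-0.5},
    {"x":0.077,"y":0.062,"z":0.128,"rx":0,"ry":0,"rz":0,"claw":-0.5},
    {"x":0.077,"y":0.062,"z":0.128,"rx":0,"ry":0,"rz":0,"claw":-0.5},
  ],
)

```text
time: 24.08
tool_pos: [0.6579, 0.2119, 0.1077]
tool_rot: [-3.141, -0.0, 1.691]
contact_force: [0.1, 0.6, 0.1]
opening: 0.0366
grip_force: 20.0
```

```bash
python3 go.py .6581 .2124 .085 1.691
python3 - <<'E'
from h import *
p,d=read_camera("scene")
cv2.imwrite("pics/s7c.png",cv2.resize(p[130:330,60:320],None,fx=3,fy=3))
E
```

```text
t 24.08 shift [0.0006 0.0003 0.0303] rows 0.5 turn [-0.0002 -0.      0.0006] deg 0.0 open 0.0366
```

View pics/s7c.png

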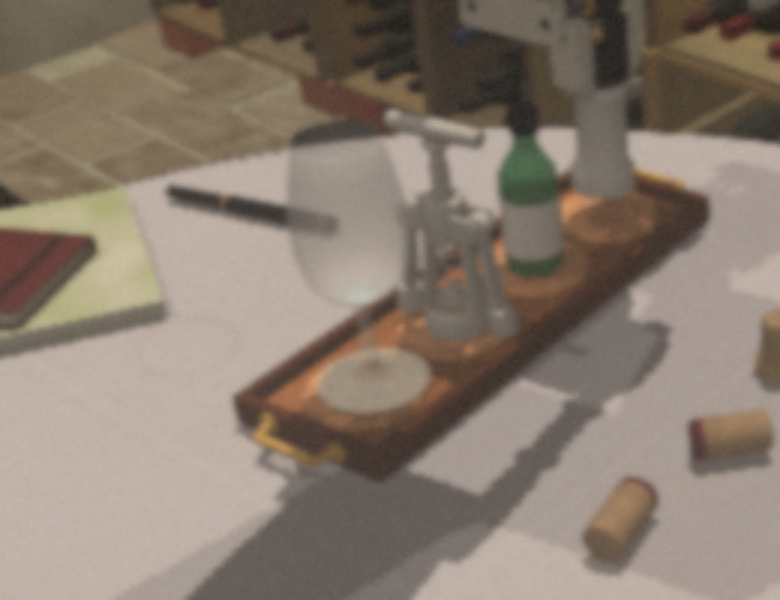

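The bottle stands on disc 3 (crop 535,265), and the pump hangs upright over disc 4 (605,190). Lowering and releasing.

>>> step_arm(
  steps=[
    {"x":0,"y":0,"z":0.014,"rx":0,"ry":0,"rz":0,"claw":-0.5},
    {"x":0,"y":0,"z":0.025,"rx":0,"ry":0,"rz":0,"claw":-0.5},
    {"x":0,"y":0,"z":0.03,"rx":0,"ry":0,"rz":0,"claw":-0.5},
    {"x":0,"y":0,"z":0.03,"rx":0,"ry":0,"rz":0,"claw":-0.5},
    {"x":0,"y":0,"z":0.03,"rx":0,"ry":0,"rz":0,"claw":-0.5},
    {"x":0,"y":0,"z":0.03,"rx":0,"ry":0,"rz":0,"claw":0.25},
    {"x":0,"y":0,"z":0.03,"rx":0,"ry":0,"rz":0,"claw":0.25},
    {"x":0,"y":0,"z":0.03,"rx":0,"ry":0,"rz":0,"claw":0.25},
    {"x":0,"y":0,"z":0.0,"rx":0,"ry":0,"rz":0,"claw":0.25},
    {"x":0,"y":0,"z":-0.04,"rx":0,"ry":0,"rz":0,"claw":0.25},
    {"x":0,"y":0,"z":-0.08,"rx":0,"ry":0,"rz":0,"claw":0.25},
    {"x":0,"y":0,"z":-0.13,"rx":0,"ry":0,"rz":0,"claw":0.25},
  ],
)

```text
time: 25.13
tool_pos: [0.657, 0.2113, 0.2047]
tool_rot: [-3.138, 0.0, 1.691]
contact_force: [0.9, 0.4, -1.1]
opening: 0.0575
grip_force: 0.0
```

>>> step_arm(
  steps=[
    {"x":-0.04,"y":0,"z":-0.02,"rx":0,"ry":0,"rz":0,"claw":0.25},
    {"x":-0.09,"y":0,"z":-0.02,"rx":0,"ry":0,"rz":0,"claw":0.25},
    {"x":-0.14,"y":0,"z":-0.02,"rx":0,"ry":0,"rz":0,"claw":0.25},
    {"x":-0.19,"y":0,"z":-0.02,"rx":0,"ry":0,"rz":0,"claw":0.25},
    {"x":-0.24,"y":-0.03,"z":-0.02,"rx":0,"ry":0,"rz":0,"claw":0.25},
    {"x":-0.29,"y":-0.06,"z":-0.02,"rx":0,"ry":0,"rz":0,"claw":0.25},
    {"x":-0.34,"y":-0.09,"z":-0.02,"rx":0,"ry":0,"rz":0,"claw":0.25},
    {"x":-0.38,"y":-0.12,"z":-0.02,"rx":0,"ry":0,"rz":0,"claw":0.25},
    {"x":-0.4,"y":-0.14,"z":-0.02,"rx":0,"ry":0,"rz":0,"claw":0.25},
    {"x":-0.4,"y":-0.14,"z":-0.02,"rx":0,"ry":0,"rz":0,"claw":0.25},
  ],
)

```text
time: 25.97
tool_pos: [0.5875, -0.1032, 0.2206]
tool_rot: [-3.14, 0.001, 1.686]
contact_force: [1.4, -0.3, -0.4]
opening: 0.0575
grip_force: 0.0
```

Run:
```python
from h import *
o=np.array([.539,.198]);w=.12;M=np.array([[np.cos(w),np.sin(w)],[-np.sin(w),np.cos(w)]])
for c in("top","scene"):
    p,d=read_camera(c);W=cloud(c,d)
    cv2.imwrite(f"pics/{c}8.png",p)
    for q,h in(("glass",.169),("corkscrew",.146),("sample",.126),("pump",.113)):
        for r in nets.landmark_of(c,q)[:2]: print(c,q,round(r["conf"],2),"foot",np.round(M@(ray(c,r["pixel"][1],r["pixel"][0],.014)[:2]-o),3))
        for r in nets.masks_of(c,q)[:2]:
            x=W[r["region"]&(d>0)];x=x[(x[:,2]>h-.006)&(x[:,2]<h+.006)]
            if len(x):print("   top",len(x),np.round(M@(np.median(x,0)[:2]-o),3))
a=cv2.imread("pics/top8.png")[150:340,170:300];b=cv2.imread("pics/scene8.png")[130:330,60:320]
cv2.imwrite("pics/fin.png",np.hstack([cv2.resize(a,(274,400)),cv2.resize(b,(520,400))]))
```

```text
top glass 0.95 foot [-0.117 -0.01 ]
   top 98 [-0.118 -0.014]
top corkscrew 0.68 foot [-0.042 -0.005]
top corkscrew 0.67 foot [ 0.111 -0.284]
   top 166 [-0.042 -0.004]
   top 3 [-0.036  0.003]
top sample 0.9 foot [0.036 0.006]
   top 71 [ 0.038 -0.003]
top pump 0.7 foot [ 0.12  -0.005]
   top 248 [ 0.116 -0.003]
scene glass 0.95 foot [-0.114  0.006]
   top 252 [-0.117 -0.004]
scene corkscrew 0.96 foot [-0.044  0.001]
scene corkscrew 0.95 foot [ 0.091 -0.278]
   top 212 [-0.045 -0.009]
scene sample 0.93 foot [0.039 0.007]
scene sample 0.23 foot [-0.008 -0.005]
   top 48 [ 0.034 -0.005]
scene pump 0.56 foot [ 0.11  -0.003]
   top 135 [ 0.111 -0.006]
```

View pics/fin.png

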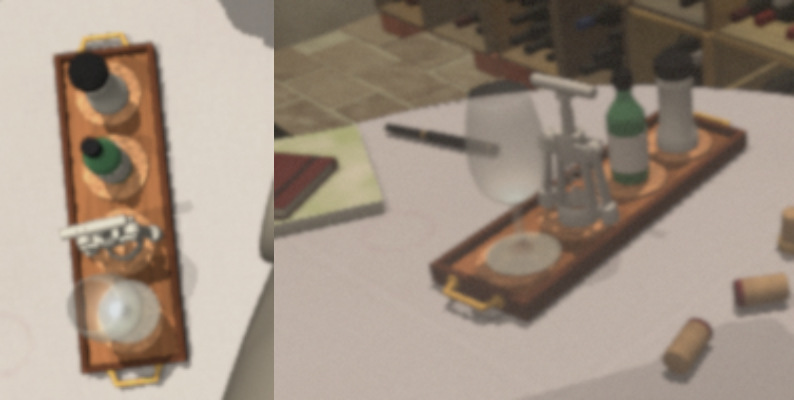

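All four stand upright, centred on discs 1–4 in the order glass, corkscrew, sample, pump, and the gripper is clear. The measured offsets stay within the tolerance. Handing in.

```bash
python3 -c "
from cell import robot
print(robot.hand_in())"
```

```text
the job is handed in; nothing more can be done
None
```

I moved all four things to the empty tray in reverse order (nearest the robot first: glass, corkscrew, sample, pump). They stood upright and released in the last camera check, and I handed the job in at about 27 s; no verdict was returned.

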